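Take the ash spoon out of the half-lidded box

ROBOT

A 6-joint arm with a two-finger parallel gripper is mounted at the origin on the work surface. World frame = base frame: x ahead of the robot, y to its left, z up, the work surface at z = 0. Lengths are in mm, angles in degrees, forces in N, time in s.
With the tool pointing down it reaches from about 300 to 850 mm from the base axis. Payload 4.2 kg.
Tool frame: the origin (TCP) lies between the finger pads; the fingertips stand ahead of it and the grasp point (between the pads) lies 8 mm behind it (env.tip_reach is the x of the fingertips in the tool frame, in mm); x points along the fingers, y is the direction in which the jaws open and shut, and the axes are right-handed (so a half turn about x gives the same grasp; the last joint's range is limited). The gripper opens to 91 mm and grips with 3 to 60 N. Pads are 32 mm wide; open, the fingers measure 118 mm over their backs; the gripper's body (76 mm by 178 mm) begins 60 mm behind the grasp point.
Start: joints at [-75.516, 18.312, 89.639, -0, 72.044, -1.146], TCP at [154.924, -553.751, 224.976] pointing down, gripper open.
Joint ranges: [-177.97, 177.97], [-48.28, 115.42], [12.27, 149.76], [-77.06, 257.06], [2.81, 150.46], [-146.56, 146.56]. Speed limits (degrees/s): [147.25, 147.25, 180, 180, 180, 180].

INTERFACE

Orientations are given as [roll, pitch, yaw] about the fixed x, y, z axes, in that order (R = Rz(yaw) Ry(pitch) Rx(roll)).
In Python, from workcell import env, cams gives the robot as it stands.
- The arm moves only by the tool arm_command, never from a script. Its argument "deltas" is a list of rows, each a list of 3 entries, a list of its own where there are three numbers: the opening, from 0 (shut) to 1 (fully open), then the shift along the world's x, y, z in mm, then the turn about the world's z in rad. A call has 1 to 20 rows; each row is the pose to reach, as a shift and turn from the pose commanded when the call began; what a row does not reach only later rows make up. A row lasts 1/10 s, in which the tool goes at most 50 mm and 8.59 degrees, less where a joint would pass 70% of its speed; a pose out of reach is approached as far as the arm can. A call with a gripper value outside its range is refused whole. The fingers move at their own pace and stop on an object; "grip_force" is the grip in N (left out, the last holds). Time passes only in rows, so rows that repeat a pose let the fingers close. It gives the time, the measured TCP pose, the force and the opening at its end, in the units of the state.
- env.state(): the state, without advancing time (a new reading comes with each control period).
- cams.grab_frame(name): name is "side" or "top" or "wrist"; returns a dict with "img" (420x560x3 uint8, red, green, blue), "K" (3x3 intrinsics, pixels), "dist" ([k1, k2, p1, p2, k3] as OpenCV has them; the pictures are not rectified), "rvec" (rotation vector, rad) and "tvec" (3), from world to camera coordinates, as OpenCV has them. Camera axes: x right, y down, z forward; pixel columns grow to the right and rows downward; lengths in mm; the calibration is good to about 2 mm. A picture is of the moment at which its call begins. There is no depth.
- env.job_done(): hands the job in, once; it reports no verdict.
Trained networks look in a picture, given as the dict that the camera call returned (one of the last four; its "shot" number tells which), for a name from the list of things; names that differ only in an ending like _2 or _b are one class to them, and where a whole thing is asked for, a point or a joint stands for the part that bears it (a point fixed in the world has none). Each returns a list of dicts, best first, with "conf" (0 to 1); they miss things now and then, are a little off and sometimes report something else, mostly with a low value. They report only what shows in the picture. A call takes as long as a camera call.
- cams.silhouettes(picture, name): "region" (420x560 bool, what is visible of it) and "centre" ([column, row] in pixels, amid what is visible of it).
The state is a dict: "time_s": time; "qpos": joint angles; "qvel": joint speeds; "effort": joint torques, N m; "ee_pos": TCP position; "ee_rot": TCP orientation; "force": force on the tool from outside, world axes, zero at the start; "torque": the same for the moment, N m; "gripper_width": finger opening in mm.
Only numpy, scipy, OpenCV 4.12 (cv2) and the standard library are available. Lean on these libraries where they do the work, as an engineer would, in place of code of your own. Each camera call takes 0.05 s, during which the arm holds its last target.

TASK

Swing the iron latch lever aside, clear of the lid, and throw the box's half lid all the way back so that it stays open. Then take the long ash spoon out through the opening, tilting it handle end up so that its blade slides out from under the fixed half of the top without being forced against the wood, and finish still holding it: the gripper keeps the whole spoon still in the air, a few centimetres higher than the top of the box and touching nothing else. Leave all the other utensils where they stand.

Things in the scene. Friction and masses are not known exactly. Their poses are not given: they have to be found in the camera images.
- ash_box: Fixed pale paulownia box, 150 (x) x 300 (y) x 100 (z) mm, walls 9, floor 8, top boards 10 mm thick. Origin: centre of its underside, z up. Its long side runs along its y; its long front face looks to its -x, roughly to the robot. The top from y = -150 to -15 mm is a fixed board (underside 90 mm above the table); from y = -14 to 150 mm it is the hinged lid
- box_opening (a point): Centre of the opening under the lid, at rim height, 90 mm above the table; in the box's frame x = 0, y = 63 mm. The opening is 156 mm (box y) by 132 mm (box x)
- spoon_rest (a point): Middle of the notch floor of the rest that the spoon's handle lies in: a cross board 12 mm thick in the box at its y = 105 mm; notch 24 mm wide, its floor 46 mm and its cheeks 58 mm above the table
- latch (a joint): Iron latch lever, rad, on an upright pivot on the fixed board; lies flat 1 mm over the boards, stays where left (friction 0.04 N m). 0: points to the box's +y, across the gap and over the lid, and keeps the lid down. Grows as its end swings towards the box's +x (clockwise from above); past 1.35 it is off the lid; stop at 1.75. Starts between 0 and 0.3
- latch_pivot (a point): Pivot of the lever: top of its boss, 20 mm in diameter, 109 mm above the table; in the box's frame at x = -35, y = -36 mm
- latch_knob (a point): Middle of the upright finger knob near the lever's end, 55 mm from the pivot: 14 mm in diameter, top 121 mm above the table; the lever's bar is 12 mm wide, its top 106 mm above the table, its end 62 mm from the pivot
- box_lid (a joint): Half lid, rad: 0 shut, grows as its front edge rises and swings over to the box's +x; stop at 2.7, where it leans far back. Light (85 g) and free: it falls shut if let go below 1.57 and falls back to its stop by itself beyond about 1.75
- lid_hinge (a point): Middle of the lid's hinge axis, which lies along the box's y at the top of its back (+x) edge; in the box's frame at x = 75, y = 68, z = 100 mm
- lid_tab (a point): Point in the lid's pull tongue, 170 mm from the hinge axis, midway in its thickness: a wooden tab 34 mm wide (along the hinge axis), 10 thick, standing 36 mm out from the middle of the lid's front edge; this point lies 20 mm out from that edge. Shut: x = -95, y = 68, z = 95 mm in the box's frame
- ash_spoon: Loose straight ash spoon, 240 mm long, about 60 g, lying along the box's y, handle end to +y, blade under the fixed board, rising about 9.5 degrees to the handle end. Origin: on its centre line halfway along; x from blade to butt, y across its width, z out of its upper face; flat underside at z = -5 mm. Balances near x = -13 mm
- spoon_butt (a point): End of the flat bamboo handle (14 mm wide, 10 thick, from x = -30 to 120 mm of the spoon), 120 mm from the spoon's origin along +x, on the centre line. It lies between the rest and the box's +y end wall
- spoon_tip (a point): Tip of the copper blade, 120 mm from the spoon's origin along -x, on the centre line. The blade (60 mm long, 44 wide, 10 high over its lips) rests with its tip on the box floor
- tea_bowl: Bystander: black tea bowl, 112 mm wide, 80 high, beside the box's -y end. Origin: centre of its underside
- lid_rest: Bystander: green bronze lid rest, a waisted spool 50 mm wide, 52 high, in front of the fixed half. Origin: centre of its underside
- tea_whisk: Bystander: bamboo whisk standing on its pottery holder, 57 mm wide, 127 high, behind the fixed half. Origin: centre of its underside
- incense_box: Bystander: round black incense box, 61 mm wide, 29 high, in front of the box near its +y end. Origin: centre of its underside
- caddy: Bystander: lacquered caddy, 67 mm wide, 67 high, beside the box's +y end. Origin: centre of its underside

How it is judged (in metres and radians):
On the way, in this order (a step that is already met when the one before it is completed fails the run):
1. the latch lever is swung clear of the lid (value of joint latch above 1.35 rad), for 0.2 s.
2. the lid is thrown all the way back (value of joint box_lid above 2.4 rad and value of joint latch above 1.35 rad), for 0.2 s.
At the end, for the whole second after the job is handed in: Latch lever past 1.35 rad, lid past 2.4 rad, both ends of the spoon more than 120 mm above the table (20 mm over the top of the box), the fingers pressing on the spoon with more than 1 N, the spoon touching neither the box, the table nor another utensil, and still (under 0.03 m/s and 0.3 rad/s) (all of step 2 and height (world z) of each of spoon_butt, spoon_tip above 0.12 m and contact force between the fingers and ash_spoon above 1 N and contact force between ash_spoon and ash_box below 0.05 N and contact force between ash_spoon and table below 0.05 N and contact force between ash_spoon and incense_box below 0.05 N and contact force between ash_spoon and lid_rest below 0.05 N and contact force between ash_spoon and caddy below 0.05 N and contact force between ash_spoon and tea_bowl below 0.05 N and contact force between ash_spoon and tea_whisk below 0.05 N and linear speed of ash_spoon below 0.03 m/s and angular speed of ash_spoon below 0.3 rad/s); the arm keeps its last pose, push and grip.
It fails at once if the spoon is forced against the box (over 30 N) (contact force between ash_spoon and ash_box above 30 N).
It fails at once if another utensil is displaced by more than 30 mm or knocked over (distance of any of tea_bowl, lid_rest, tea_whisk, incense_box, caddy from where it was at the start of the episode above 0.03 m or angle between any of tea_bowl, lid_rest, tea_whisk, caddy, incense_box's own z axis and vertical above 0.5 rad).
It also fails if it takes over 67 s, if anything falls off the work surface, if the arm or the gripper's body presses on something with over 40 N, if the wrist force passes 120 N, or if a joint passes its speed limit or range.

## Working session

There is one attempt and no reset: what is moved stays moved. The work goes in short steps, Python scripts to look and compute and a tool call to move; the robot and the scene stay as the last step left them, time stands still between calls to the robot, and variables do not carry over. Pictures are saved under pics/ and viewed, and the job is handed in when it is done.

Besides the shell and the picture viewer there is one more tool, called after "Request:" as name(argument=value, ...) on one line, values as JSON. arm_command: Moves the arm, as the interface text tells. Its arguments: {"type":"object","properties":{"deltas":{"type":"array","items":{"type":"array"}},"grip_force":{"type":"number"}},"required":["deltas"]}

```bash
ls; mkdir -p pics
python3 - <<'E'
from workcell import env, cams
import cv2
print(env.state(), env.tip_reach)
for n in ["side","top","wrist"]:
    f=cams.grab_frame(n); cv2.imwrite(f"pics/{n}0.png",f["img"][:,:,::-1]); print(n,f["K"],f["dist"],f["rvec"],f["tvec"],f["shot"])
E
```

```text
pics
{'time_s': 0.0, 'qpos': array([-7.55161861e+01,  1.83514937e+01,  8.97078362e+01, -1.08193649e-03,
        7.20421930e+01, -1.14690267e+00]), 'qvel': array([ 0.05008615,  0.05579022,  0.01958555,  0.03728368, -0.09099192,
        0.08873815]), 'effort': array([-2.03533804e-03, -4.12465346e+01, -2.31982273e+01,  7.24877045e-02,
        4.59049700e-02, -1.47142277e-04]), 'ee_pos': array([ 154.78884192, -553.2652362 ,  224.11204143]), 'ee_rot': array([-90.56639799,  89.8984719 , 105.06465303]), 'force': array([ 0.04160378, -0.54063596, -0.01188968]), 'torque': array([ 0.04486809,  0.03626623, -0.00422465]), 'gripper_width': 91.14312927691209} 11.0
side [[471.72549965   0.         270.09691215]
 [  0.         471.72549965 220.36983224]
 [  0.           0.           1.        ]] [0.02228776 0.         0.         0.         0.        ] [ 0.59490255 -2.71918544  1.08266492] [541.72814114 255.10217258 766.10290788] 1
top [[492.14829181   0.         271.00344805]
 [  0.         492.14829181 202.17326044]
 [  0.           0.           1.        ]] [-0.11902414  0.          0.          0.          0.        ] [ 2.15217659 -2.0980322   0.19155652] [  -8.10736675  627.90753281 1146.60474196] 2
wrist [[347.14781368   0.         275.77669466]
 [  0.         347.14781368 209.50129287]
 [  0.           0.           1.        ]] [-0.08353097  0.          0.          0.          0.        ] [-2.31261779  1.75408105  0.2557628 ] [-574.88469946  -32.24979419  391.5761297 ] 3
```

View pics/top0.png

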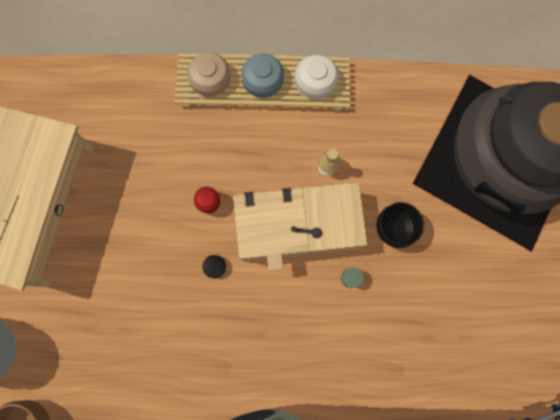

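View pics/side0.png

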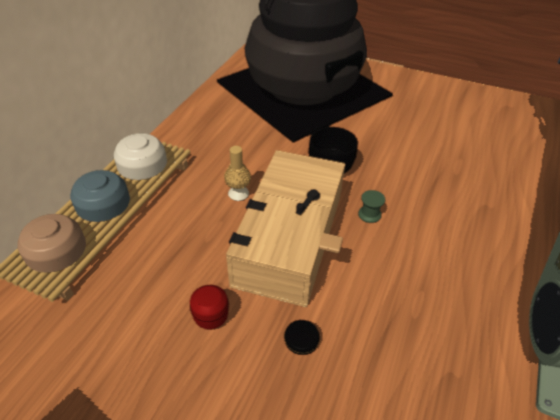

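View pics/wrist0.png

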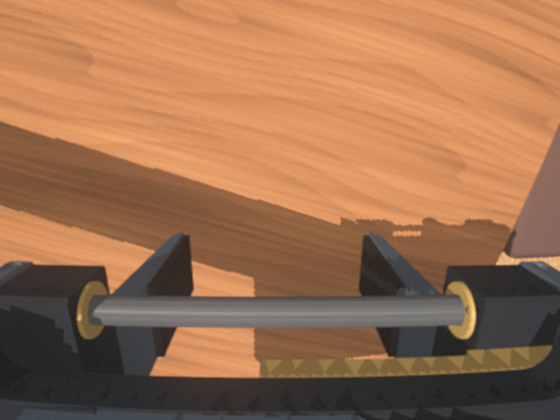

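```bash
cat > h.py <<'E'
from workcell import env, cams
import cv2, numpy as np
def grab(n): return cams.grab_frame(n)
def proj(f,P): 
    return cv2.projectPoints(np.asarray(P,float).reshape(-1,3),f["rvec"],f["tvec"],f["K"],f["dist"])[0].reshape(-1,2)
def ray(f,uv,z):
    u=cv2.undistortPoints(np.array([[uv]],float),f["K"],f["dist"])[0,0]
    R=cv2.Rodrigues(f["rvec"])[0]; t=np.ravel(f["tvec"])
    C=-R.T@t; d=R.T@np.array([u[0],u[1],1.]); return C+d*(z-C[2])/d[2]
def crop(f,x0,y0,x1,y1,name,pts=None):
    im=f["img"][:,:,::-1].copy()
    s=min(800/(x1-x0),600/(y1-y0))
    o=cv2.resize(im[y0:y1,x0:x1],None,fx=s,fy=s,interpolation=cv2.INTER_CUBIC)
    if pts is not None:
        for p in pts: cv2.circle(o,tuple(int(round(v)) for v in ((p[0]+.5-x0)*s,(p[1]+.5-y0)*s)),3,(0,0,255),-1)
    cv2.imwrite("pics/"+name+".png",o)
E
python3 - <<'E'
from h import *
for c in ["top","side"]:
    f=grab(c)
    for n in ["ash_box","box_lid","latch","latch_knob","lid_tab","tea_bowl","lid_rest","tea_whisk","incense_box","caddy"]:
        r=cams.silhouettes(f,n)
        for d in r[:2]:
            m=d["region"]; ys,xs=np.nonzero(m)
            print(c,n,round(d["conf"],2),np.round(d["centre"],1),m.sum(),xs.min(),xs.max(),ys.min(),ys.max())
        if r and n in("ash_box","box_lid","latch","lid_tab"): np.save(f"{c}_{n}.npy",r[0]["region"])
    if c=="top": crop(f,190,130,430,310,"topc")
    else: crop(f,180,120,400,360,"sidec")
E
```

```text
top ash_box 0.7 [296.1 222.8] 8599 233 366 183 271
top box_lid 0.76 [273.4 225.7] 4570 234 308 188 270
top box_lid 0.33 [306.1 234.2] 174 290 320 226 236
top latch 0.53 [309.3 230.8] 192 291 320 226 236
top latch_knob 0.72 [304.2 233.5] 124 291 318 227 235
top lid_tab 0.6 [270.4 224.8] 4558 234 308 188 271
top tea_bowl 0.64 [401.5 224. ] 1731 376 424 202 247
top lid_rest 0.68 [297.9 223.5] 8612 234 365 183 270
top lid_rest 0.64 [354.4 276.6] 398 341 363 266 287
top tea_whisk 0.88 [331.2 162.9] 487 318 339 149 176
top incense_box 0.68 [212.6 265. ] 483 202 226 255 278
top incense_box 0.56 [273.4 225.5] 4603 234 309 188 270
top caddy 0.69 [205.7 200.6] 610 194 221 187 213
top caddy 0.59 [272.  225.3] 4642 234 309 187 270
side ash_box 0.69 [291.4 231.8] 12414 227 344 151 306
side ash_box 0.69 [235.3 179.3] 1002 224 250 145 200
side box_lid 0.61 [283.3 236. ] 6095 227 341 193 276
side latch 0.48 [304.8 199.8] 221 296 318 189 213
side latch_knob 0.68 [304.1 200.3] 241 296 319 189 214
side lid_tab 0.57 [281.9 231.7] 6240 227 342 192 277
side tea_bowl 0.64 [334.7 146.8] 1551 309 356 127 173
side lid_rest 0.67 [371.1 206.9] 612 359 384 191 222
side tea_whisk 0.76 [234.4 176.6] 984 224 250 146 200
side incense_box 0.83 [301.8 339.1] 999 284 319 320 354
side caddy 0.65 [302.6 336.4] 991 284 319 320 354
side caddy 0.61 [208.7 307.3] 1441 188 228 285 328
```

View pics/topc.png

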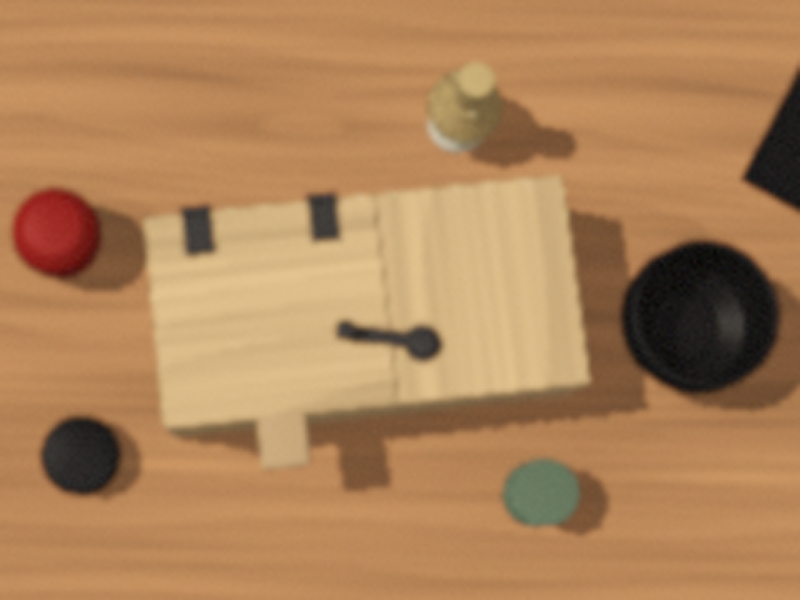

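View pics/sidec.png

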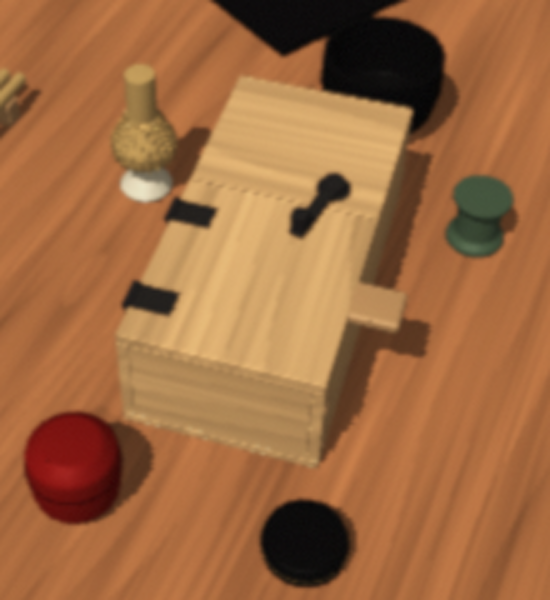

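```bash
cat > fit.py <<'E'
from h import *
from scipy.optimize import least_squares
ft=grab("top"); fs=grab("side")
L=np.array([[75,150,100],[75,-150,100],[-75,-150,100],[-75,150,100],[-35,-36,109]],float)
T=np.array([[144,217],[560,177],[590,384],[164,429],[423,342]])/(800/240)+[190,130]-.5
S=np.array([[119,338],[240,77],[413,108],[325,388],[333,185]])/2.5+[180,120]-.5
def W(p,L): 
    c,s=np.cos(p[2]),np.sin(p[2]); return np.c_[c*L[:,0]-s*L[:,1]+p[0],s*L[:,0]+c*L[:,1]+p[1],L[:,2]]
p0=[500,0,0.08]
res=lambda p:np.r_[(proj(ft,W(p,L))-T).ravel(),(proj(fs,W(p,L))-S).ravel()]
for nm,r in (("both",res),("top",lambda p:res(p)[:10]),("side",lambda p:res(p)[10:])):
    o=least_squares(r,p0); print(nm,o.x,np.degrees(o.x[2]),np.abs(o.fun).max())
    if nm=="both": p=o.x
np.save("box.npy",p)
print(np.round(res(p).reshape(-1,2),1))
k=ray(ft,np.array([346,329])/(800/240)+[190,130]-.5,121); kb=ray(fs,np.array([301,213])/2.5+[180,120]-.5,121)
print("pivot",W(p,L)[4],"knob top/side",k,kb)
for kk in(k,kb):
    c,s=np.cos(p[2]),np.sin(p[2]); d=kk[:2]-W(p,L)[4,:2]; b=np.array([c*d[0]+s*d[1],-s*d[0]+c*d[1]]); print(b,np.hypot(*b),np.arctan2(b[0],b[1]))
print("tab",W(p,np.array([[-95,68,95.],[-91,68,95],[75,68,100]])),"spoon",W(p,np.array([[0,105,46],[0,63,90.]])))
E
python3 fit.py
```

```text
both [ 5.80328957e+02 -5.93785852e+01  1.31565626e-01] 7.538155105536379 1.514922137098182
top [ 5.80151539e+02 -5.92507100e+01  1.28136022e-01] 7.341653263992637 0.4776505274799092
side [ 5.80532290e+02 -5.95555779e+01  1.34142340e-01] 7.685789917507335 1.3994215224682023
[[-0.2  0.4]
 [ 0.4 -0.6]
 [ 0.1 -0.3]
 [-0.2  0. ]
 [ 0.2  0.1]
 [-1.5 -0.4]
 [-0.  -0. ]
 [ 0.1  1. ]
 [ 0.9  0.4]
 [ 0.8 -0.8]]
pivot [550.3541472  -99.65898706 109.        ] knob top/side [556.82463019 -45.05284805 121.        ] [557.57400671 -46.86090889 121.        ]
[13.57814597 53.2853781 ] 54.988158424549205 0.24950936303776206
[14.08385317 51.39463503] 53.28943075325674 0.2674674679876031
tab [[477.22929858  -4.42896808  95.        ]
 [481.19472946  -3.90422249  95.        ]
 [645.76011097  17.87271963 100.        ]] spoon [[566.55438524  44.7139754   46.        ]
 [572.06421397   3.07695116  90.        ]]
```

```bash
cat >> h.py <<'E'
from scipy.spatial.transform import Rotation as Ro
def toolyaw(s=None):
    s=s or env.state(); R=Ro.from_euler("xyz",s["ee_rot"],degrees=True).as_matrix(); return np.degrees(np.arctan2(R[1,1],R[0,1])),R
E
python3 - <<'E'
from h import *
y,R=toolyaw();print(y,np.round(R,3))
by=np.degrees(.1316); piv=np.array([550.35,-99.66])
for a in [.25,.5,.75,1,1.25,1.5,1.7,1.75]:
    t=by+90-np.degrees(a)   # direction of lever
    print(a, piv+55*np.array([np.cos(np.radians(t)),np.sin(np.radians(t))]),"tangent deg",t-90)
E
```

```text
-74.36889385096815 [[ 0.     0.269 -0.963]
 [-0.    -0.963 -0.269]
 [-1.     0.     0.   ]]
0.25 [556.84679585 -45.04506025] tangent deg -6.783820294348942
0.5 [570.15677853 -48.35023948] tangent deg -21.107765172619523
0.75 [582.23527165 -54.84561111] tangent deg -35.4317100508901
1 [592.33129302 -64.12732438] tangent deg -49.755654929160684
1.25 [599.81712091 -75.61828732] tangent deg -64.07959980743126
1.5 [604.22732282 -88.60404751] tangent deg -78.40354468570185
1.7 [605.34984208 -99.52820215] tangent deg -89.8627005883183
1.75 [ 605.28769375 -102.27721328] tangent deg -92.72748956397243
```

Request:
arm_command(deltas=[[0.3,[30,30,-10],0.15],[0.3,[60,60,-20],0.3],[0.3,[90,95,-30],0.4],[0.3,[115,130,-40],0.5],[0.3,[140,170,-40],0.6],[0.3,[170,205,-40],0.7],[0.3,[200,245,-40],0.8],[0.3,[230,280,-40],0.9],[0.3,[260,320,-40],1.0],[0.3,[290,360,-40],1.1],[0.3,[320,400,-40],1.18],[0.3,[350,440,-40],1.18],[0.3,[375,475,-40],1.18],[0.3,[402,507,-40],1.18],[0.3,[402,507,-40],1.18],[0.3,[402,507,-40],1.18],[0.3,[402,507,-40],1.18]])

```text
time_s: 3.05
ee_pos: [556.1, -47.5, 184.9]
ee_rot: [-59.5, 89.9, -156.3]
force: [0.7, -0.2, 0.4]
gripper_width: 27.4
```

Run:
```python
from h import *
f=grab("wrist");crop(f,0,0,560,420,"w1",proj(f,[[557,-46,121],[550.35,-99.66,109]]))
f=grab("top");crop(f,190,130,430,310,"t1")
s=env.state();print(toolyaw(s)[0],s["ee_pos"],s["qpos"],s["gripper_width"])
```

```text
-6.85391069990692 [556.11492617 -47.84982631 185.08519636] [-6.09059485e+00  1.84308719e+01  9.54712393e+01 -1.45659539e-02
  6.61116772e+01  7.69214411e-01] 27.223094681055194
```

View pics/w1.png

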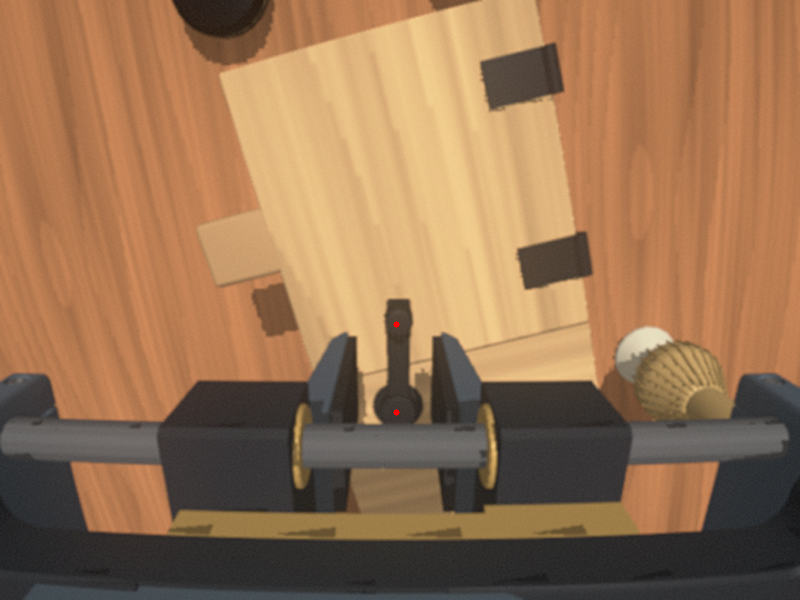

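Request:
arm_command(deltas=[[0.3,[0,0,-30],0],[0.3,[0,0,-60],0],[0.3,[0,0,-65],0],[0.22,[0,0,-65],0],[0.22,[0,0,-65],0],[0.22,[6.8,-1.2,-65],-0.125],[0.22,[13.3,-3.3,-65],-0.25],[0.22,[19.5,-6.2,-65],-0.375],[0.22,[25.4,-9.8,-65],-0.5],[0.22,[30.7,-14.2,-65],-0.625],[0.22,[35.5,-19.1,-65],-0.75],[0.22,[39.6,-24.6,-65],-0.875],[0.22,[43.0,-30.6,-65],-1.0],[0.22,[45.6,-37.0,-65],-1.125],[0.22,[47.4,-43.6,-65],-1.25],[0.22,[48.3,-50,-65],-1.37],[0.22,[48.5,-55.6,-65],-1.47],[0.22,[48.5,-55.6,-65],-1.47],[0.22,[48.5,-55.6,-65],-1.47]])

```text
time_s: 5.05
ee_pos: [606.1, -102.6, 121.2]
ee_rot: [169.9, 89.9, -10.9]
force: [-0.3, 0.5, -0.2]
gripper_width: 20.2
```

Run:
```python
from h import *
f=grab("wrist");crop(f,0,0,560,420,"w2")
s=env.state();print(toolyaw(s)[0],s["ee_pos"],s["force"],s["gripper_width"])
```

```text
-90.88778091465485 [ 605.93794241 -102.33724052  120.99492972] [ 0.01207442  0.3884427  -0.60188169] 19.56964120330626
```

View pics/w2.png

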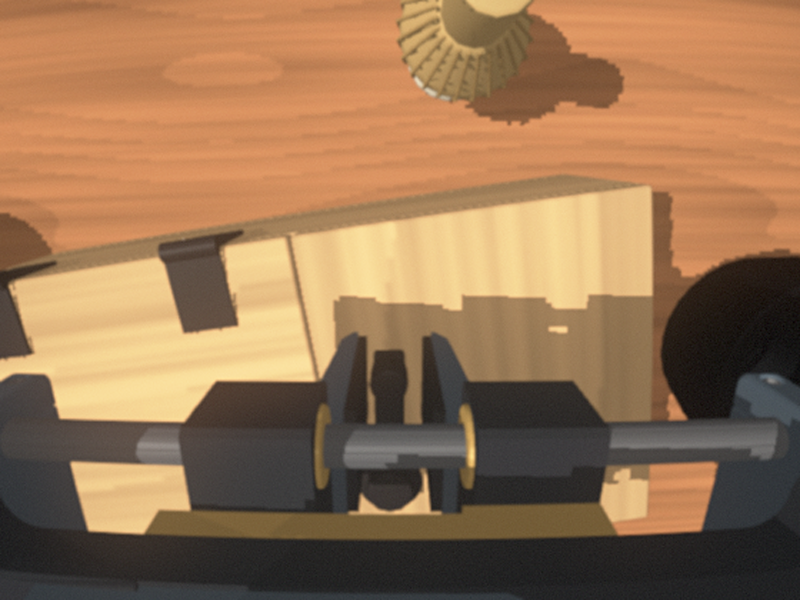

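Request:
arm_command(deltas=[[0.3,[0,0,25],0],[0.3,[0,0,55],0],[0.45,[-15,10,60],0.05],[0.6,[-50,35,60],0.147],[0.6,[-85,65,60],0.147],[0.6,[-115,90,60],0.147],[0.6,[-130,97.7,50],0.147],[0.6,[-130,97.7,40],0.147],[0.6,[-130,97.7,40],0.147],[0.6,[-130,97.7,40],0.147]])

```text
time_s: 6.1
ee_pos: [476.7, -5.1, 160.0]
ee_rot: [152.7, 89.9, -19.8]
force: [-0.7, 0.5, -0.6]
gripper_width: 54.6
```

Run:
```python
from h import *
p=np.load("box.npy")
def W(L):
    L=np.array(L,float);c,s=np.cos(p[2]),np.sin(p[2]); return np.c_[c*L[:,0]-s*L[:,1]+p[0],s*L[:,0]+c*L[:,1]+p[1],L[:,2]]
f=grab("wrist");crop(f,0,0,560,420,"w3",proj(f,W([[-111,51,100],[-111,85,100],[-75,51,100],[-75,85,100]])))
f=grab("top");crop(f,190,130,430,310,"t3",proj(f,W([[-111,51,100],[-111,85,100],[-75,51,100],[-75,85,100]])))
s=env.state();print(toolyaw(s)[0],s["ee_pos"],s["force"],s["gripper_width"])
```

```text
-82.5948977752233 [476.76414467  -5.18857927 160.15784724] [ 0.26593243 -0.04622909 -0.04178324] 54.701054484794064
```

View pics/w3.png

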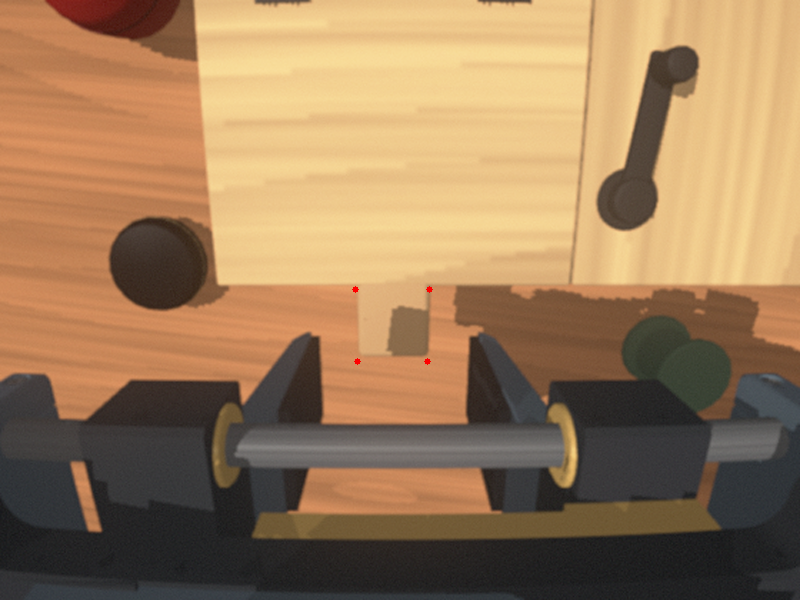

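View pics/t3.png

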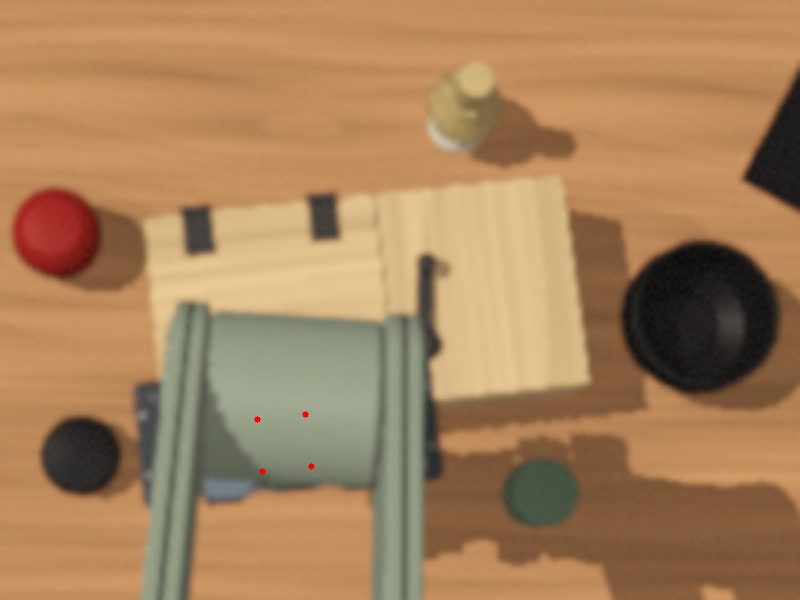

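Request:
arm_command(deltas=[[0.6,[1,0,-30],0],[0.6,[1,0,-55],0],[0.6,[1,0,-64],0],[0.6,[1,0,-64],0],[0.2,[1,0,-64],0],[0.2,[1,0,-64],0],[0.2,[1,0,-64],0],[0.2,[1,0,-64],0],[0.2,[1,0,-64],0]], grip_force=15)

```text
time_s: 7.1
ee_pos: [477.2, -4.6, 96.9]
ee_rot: [169.5, 89.9, -3.0]
force: [0.0, -0.5, 4.5]
gripper_width: 34.1
```

Run:
```python
from h import *
f=grab("side");crop(f,180,120,400,360,"s4")
s=env.state();print(toolyaw(s)[0],s["ee_pos"],s["force"],s["gripper_width"])
ex=np.array([.9914,.1312])
for a in np.arange(0,2.3,.1):
    x=-172*np.cos(a)-5*np.sin(a)+172; z=172*np.sin(a)-5*np.cos(a)+5
    print(round(a,1),np.round(ex*x,1),round(z,1))
```

```text
-82.5618716589813 [477.21984761  -4.63563921  96.85951983] [-0.0697532   0.31281794  4.81289457] 33.873606357895525
0.0 [0. 0.] 0.0
0.1 [0.4 0. ] 17.2
0.2 [2.4 0.3] 34.3
0.3 [6.2 0.8] 51.1
0.4 [11.5  1.5] 67.4
0.5 [18.5  2.4] 83.1
0.6 [27.   3.6] 98.0
0.7 [36.9  4.9] 112.0
0.8 [48.2  6.4] 124.9
0.9 [60.6  8. ] 136.6
1.0 [74.2  9.8] 147.0
1.1 [88.8 11.7] 156.0
1.2 [104.1  13.8] 163.5
1.3 [120.1  15.9] 169.4
1.4 [136.7  18.1] 173.6
1.5 [153.5  20.3] 176.2
1.6 [170.5  22.6] 177.1
1.7 [187.6  24.8] 176.2
1.8 [204.4  27.1] 173.6
1.9 [221.   29.2] 169.4
2.0 [237.   31.4] 163.5
2.1 [252.3  33.4] 156.0
2.2 [266.9  35.3] 147.0
```

View pics/s4.png

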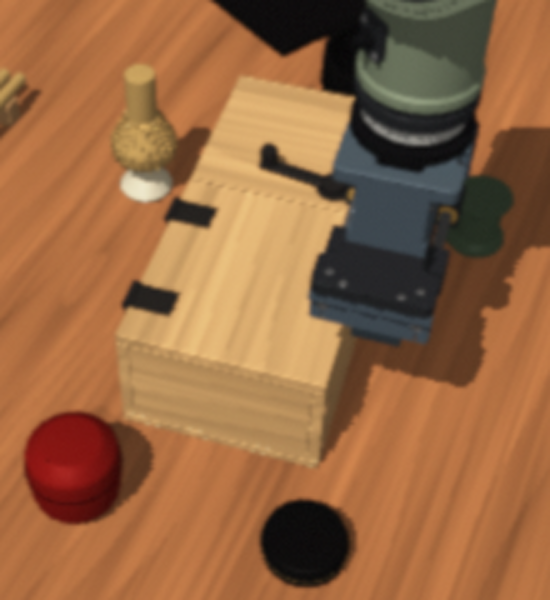

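Request:
arm_command(deltas=[[0.2,[0.1,0,8],0],[0.2,[0.4,0,17],0],[0.2,[2.4,0.3,34],0],[0.2,[6.2,0.8,51],0],[0.2,[11.5,1.5,67],0],[0.2,[18.5,2.4,83],0],[0.2,[27,3.6,98],0],[0.2,[37,4.9,112],0],[0.2,[48,6.4,125],0],[0.2,[48,6.4,125],0]])

```text
time_s: 8.15
ee_pos: [524.7, 1.7, 222.6]
ee_rot: [123.7, 90.0, -48.9]
force: [-2.4, -1.4, 2.9]
gripper_width: 33.8
```

Run:
```python
from h import *
f=grab("side");crop(f,180,60,400,300,"s5")
s=env.state();print(toolyaw(s)[0],s["ee_pos"],s["force"],s["gripper_width"])
```

```text
-82.55169021860797 [523.85776036   1.5421606  221.67696878] [-1.55559301 -1.26262268  3.67120808] 33.93365987789268
```

View pics/s5.png

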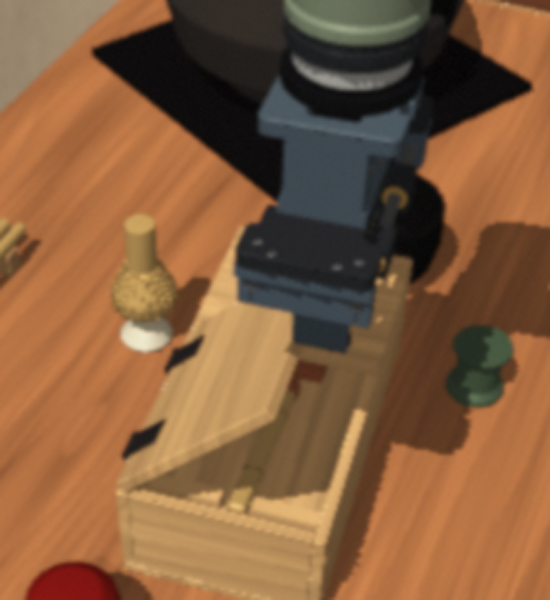

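Request:
arm_command(deltas=[[0.2,[12.6,1.6,11.7],0],[0.2,[26.2,3.4,22],0],[0.2,[40.8,5.3,31],0],[0.2,[56,7.4,38.5],0],[0.2,[72,9.5,44.4],0],[0.2,[88.7,11.7,48.6],0],[0.2,[105.5,13.9,51.2],0],[0.2,[122.5,16.2,52],0],[0.2,[139.6,18.4,51.2],0],[0.2,[156.4,20.7,48.6],0],[0.2,[173,22.8,44.4],0],[0.2,[189,25,38.5],0],[0.2,[204.3,27,31],0],[0.2,[219,29,22],0],[0.2,[219,29,22],0],[0.6,[219,29,22],0],[0.6,[219,29,22],0],[0.6,[219,29,22],0],[0.6,[219,29,40],0]])

```text
time_s: 10.1
ee_pos: [741.5, 30.7, 257.8]
ee_rot: [-5.7, 89.6, -178.3]
force: [1.1, -0.5, -0.5]
gripper_width: 54.5
```

Request:
arm_command(deltas=[[0.6,[-20,-3,30],0],[0.6,[-60,-8,30],0],[0.6,[-110,-15,30],0],[0.6,[-160,-21,30],0],[0.6,[-200,-26,30],0],[0.6,[-230,-30,30],0],[0.6,[-230,-30,30],0]])

```text
time_s: 10.8
ee_pos: [509.1, 0.5, 291.8]
ee_rot: [1.8, 89.9, -170.8]
force: [0.6, 0.3, -0.1]
gripper_width: 54.6
```

Run:
```python
from h import *
f=grab("side");crop(f,180,60,400,330,"s6")
f=grab("top");crop(f,190,130,430,310,"t6")
f=grab("wrist");crop(f,0,0,560,420,"w6")
s=env.state();print(toolyaw(s)[0],s["ee_pos"],s["force"],s["gripper_width"])
```

```text
-82.56727889844562 [513.86619537   0.80502276 291.25157608] [-0.49194685 -0.13124109 -0.03832108] 54.77344519366413
```

View pics/s6.png

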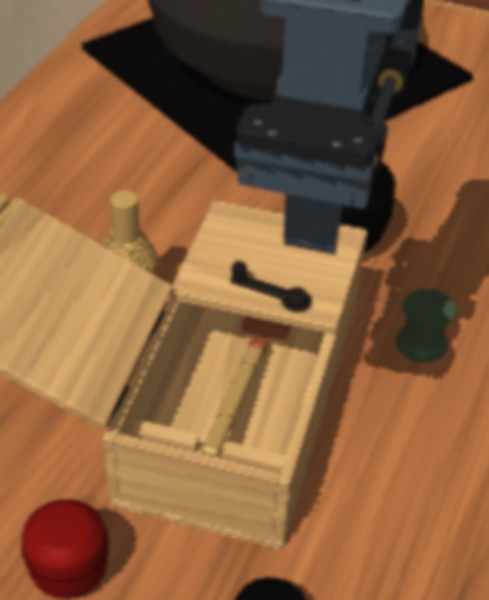

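View pics/t6.png

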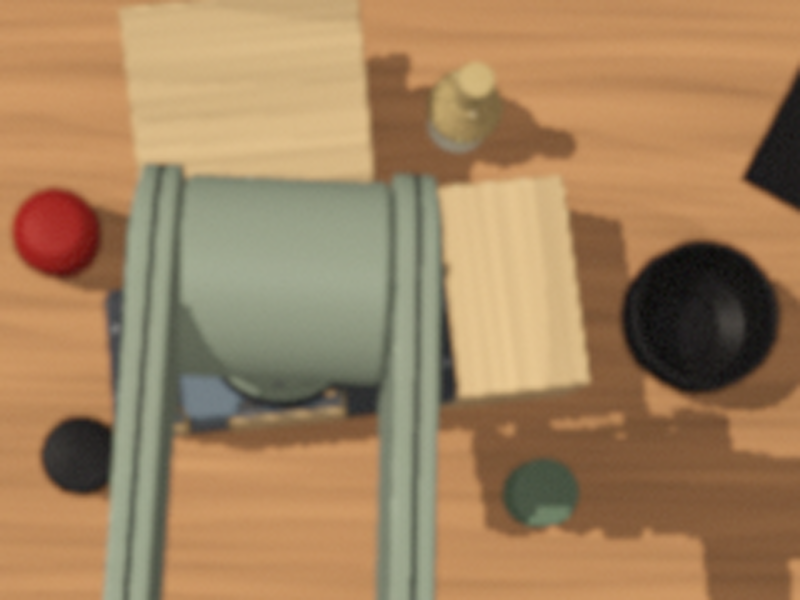

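View pics/w6.png

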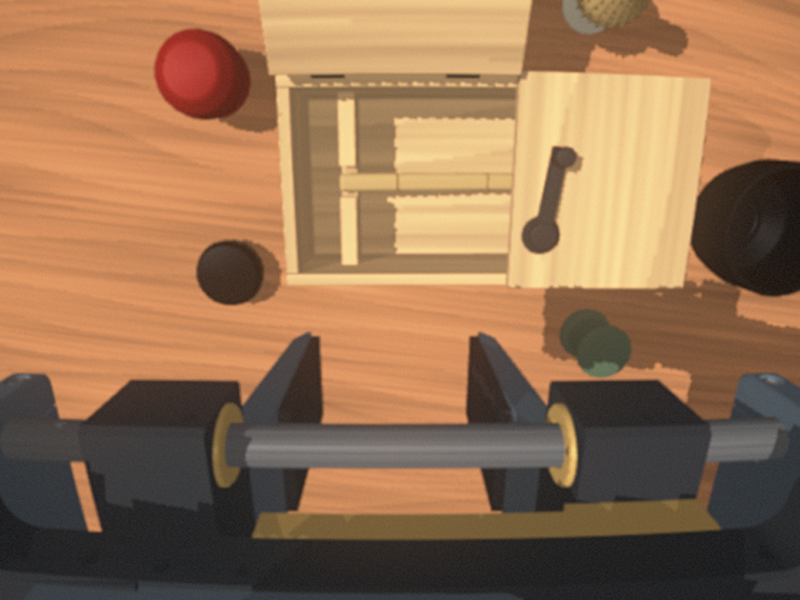

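Run:
```python
from h import *
p=np.load("box.npy")
def W(L):
    L=np.array(L,float);c,s=np.cos(p[2]),np.sin(p[2]); return np.c_[c*L[:,0]-s*L[:,1]+p[0],s*L[:,0]+c*L[:,1]+p[1],L[:,2]]
def B(w):
    c,s=np.cos(p[2]),np.sin(p[2]); d=w[:2]-p[:2]; return np.round([c*d[0]+s*d[1],-s*d[0]+c*d[1],w[2]],1)
f=grab("wrist")
crop(f,180,40,420,220,"w7",proj(f,W([[66,141,90],[-66,141,90],[-75,-15,100],[75,-15,100],[0,117,58],[0,-14,36]])))
for uv,z in [((341,182),58),((400,181),50),((487,181),40),((510,181),37)]:
    w=ray(f,np.array(uv)/(800/560)-.5,z); print(np.round(w,1),B(w))
for d in cams.silhouettes(f,"ash_spoon")[:2]:
    m=d["region"];ys,xs=np.nonzero(m);print(d["conf"],d["centre"],m.sum(),xs.min(),xs.max(),ys.min(),ys.max())
```

```text
[567.8  49.1  58. ] [  1.8 109.2  58. ]
[574.    3.7  50. ] [ 2.  63.3 50. ]
[583.  -66.6  40. ] [ 1.7 -7.5 40. ]
[585.5 -85.9  37. ] [  1.7 -27.   37. ]
0.71 [295.8, 126.4] 1387 237 357 121 135
```

View pics/w7.png

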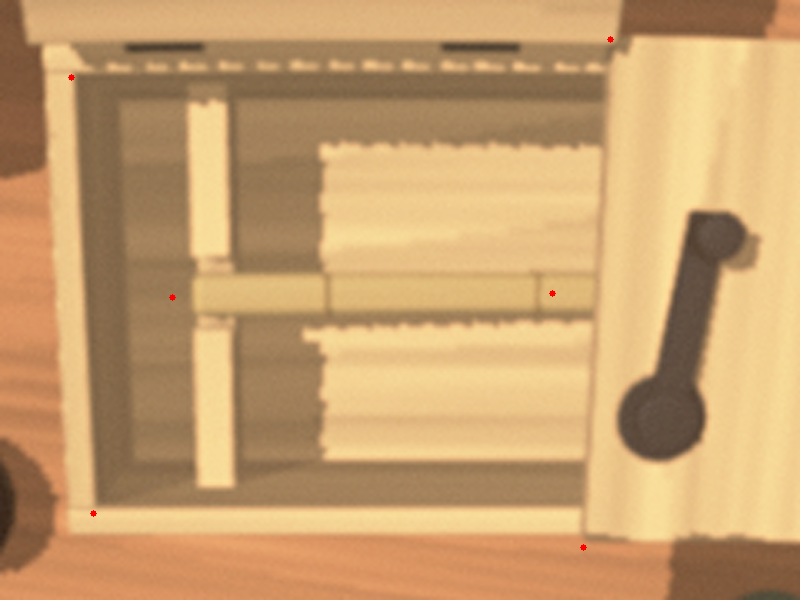

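Request:
arm_command(deltas=[[0.5,[6,2,0],0.14],[0.5,[12,4,-10],0.28],[0.5,[18,6,-20],0.42],[0.5,[24,8,-30],0.56],[0.5,[30,9,-40],0.7],[0.5,[36,11,-50],0.84],[0.5,[42,13,-60],0.98],[0.5,[48,15,-70],1.12],[0.5,[54,16,-80],1.26],[0.5,[58.5,17.5,-90],1.4],[0.5,[58.5,17.5,-105],1.54],[0.5,[58.5,17.5,-120],1.573],[0.5,[58.5,17.5,-140],1.573],[0.5,[58.5,17.5,-140],1.573],[0.5,[58.5,17.5,-140],1.573]])

```text
time_s: 12.55
ee_pos: [572.5, 18.4, 150.5]
ee_rot: [-100.7, 89.9, 176.9]
force: [-0.5, -0.3, -0.0]
gripper_width: 45.6
```

Run:
```python
from h import *
f=grab("side");crop(f,180,60,400,330,"s8")
f=grab("wrist");crop(f,0,0,560,420,"w8")
s=env.state();print(toolyaw(s)[0],s["ee_pos"],s["force"],s["gripper_width"],s["qpos"])
```

```text
7.5666050748894325 [572.97806379  18.33595043 151.70891386] [-0.25336871  0.55891932  0.14609415] 45.77643536589402 [ 6.82184795e-01  2.12697048e+01  9.63128798e+01  2.53538535e-03
  6.23224831e+01 -6.88558854e+00]
```

View pics/s8.png

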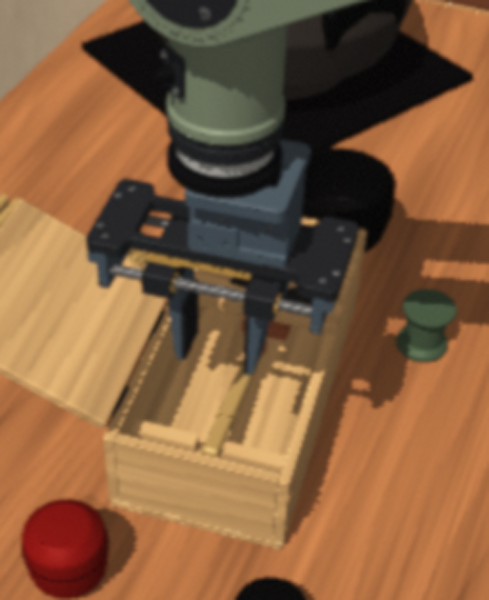

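View pics/w8.png

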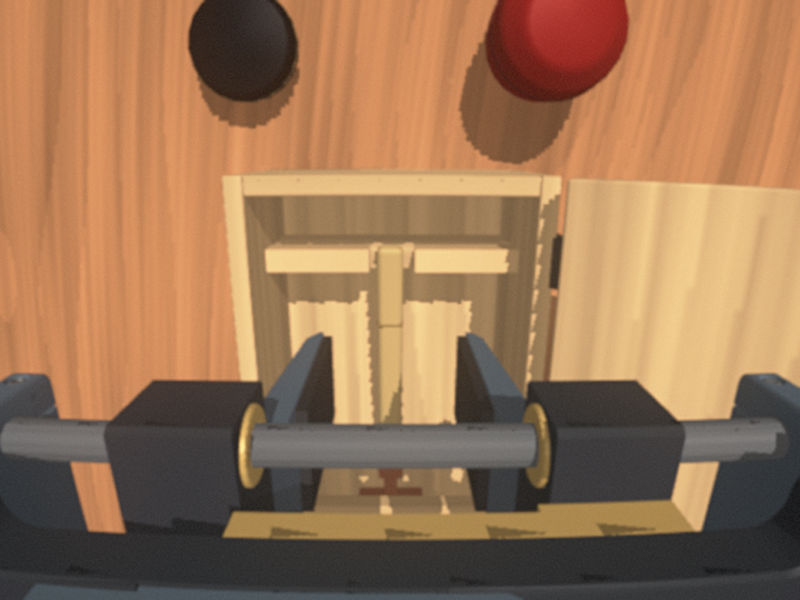

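Request:
arm_command(deltas=[[0.5,[0,0,-30],0],[0.5,[0,0,-60],0],[0.5,[0,0,-80],0],[0.5,[0,0,-88],0],[0.5,[0,0,-92],0],[0.5,[0,0,-92],0]], grip_force=35)

```text
time_s: 13.25
ee_pos: [572.6, 18.3, 59.7]
ee_rot: [83.3, 89.9, 0.9]
force: [-0.4, 0.1, -0.3]
gripper_width: 45.5
```

Run:
```python
from h import *
f=grab("side");crop(f,180,60,400,330,"s9")
f=grab("wrist");crop(f,0,0,560,420,"w9")
s=env.state();print(toolyaw(s)[0],s["ee_pos"],s["force"],s["gripper_width"],s["qpos"])
```

```text
7.563312788106049 [572.9031067   18.27577679  60.21660169] [0.06610196 0.2366915  0.15594453] 45.516821217692005 [ 6.76188375e-01  2.67047901e+01  1.02684346e+02  3.07155032e-03
  5.04627739e+01 -6.88905683e+00]
```

View pics/s9.png

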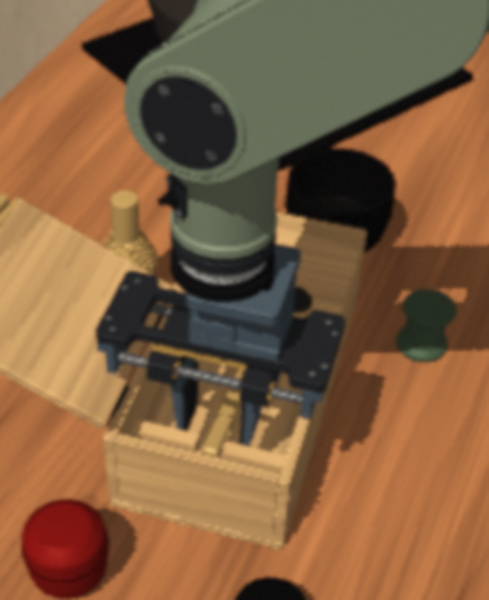

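View pics/w9.png

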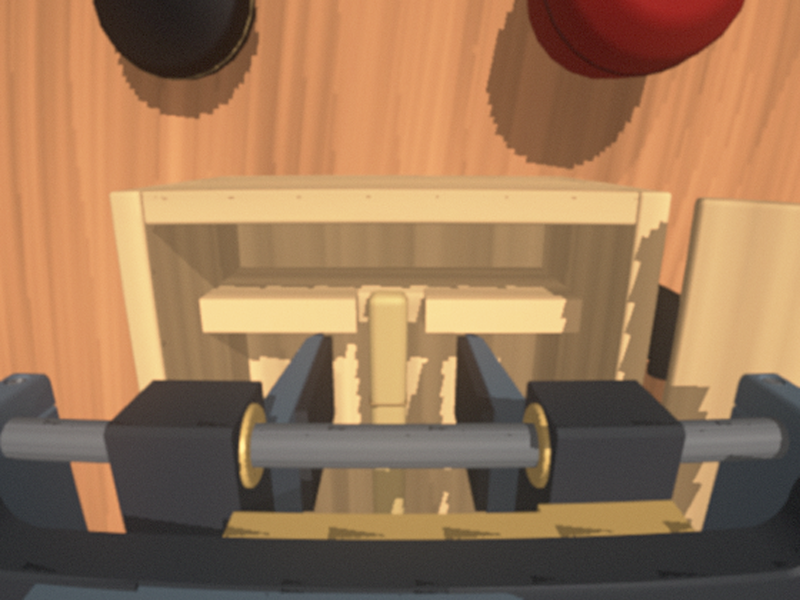

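Request:
arm_command(deltas=[[0.5,[0,0,-3],0],[0.5,[0,0,-5],0],[0.5,[0,0,-6],0],[0.5,[0,0,-6],0]])

```text
time_s: 13.75
ee_pos: [571.8, 18.2, 52.9]
ee_rot: [-88.4, 90.0, -170.8]
force: [-0.5, -0.2, -0.3]
gripper_width: 46.3
```

Request:
arm_command(deltas=[[0.3,[0,0,0],0],[0.2,[0,0,0],0],[0.1,[0,0,0],0],[0.05,[0,0,0],0],[0.05,[0,0,0],0],[0.05,[0,0,0],0]], grip_force=35)

```text
time_s: 14.35
ee_pos: [571.9, 18.3, 53.0]
ee_rot: [84.4, 90.0, 2.0]
force: [-0.5, -0.4, 0.0]
gripper_width: 13.4
```

Run:
```python
from h import *
f=grab("side");crop(f,180,60,400,330,"s10")
f=grab("wrist");crop(f,0,0,560,420,"w10")
s=env.state();print(toolyaw(s)[0],s["ee_pos"],s["force"],s["torque"],s["gripper_width"])
```

```text
7.564075680173668 [571.91975716  18.25201691  52.99319299] [ 0.37800479 -0.16453361 -0.11616179] [-0.01907279 -0.13936323 -0.02337375] 13.218414985905614
```

View pics/w10.png

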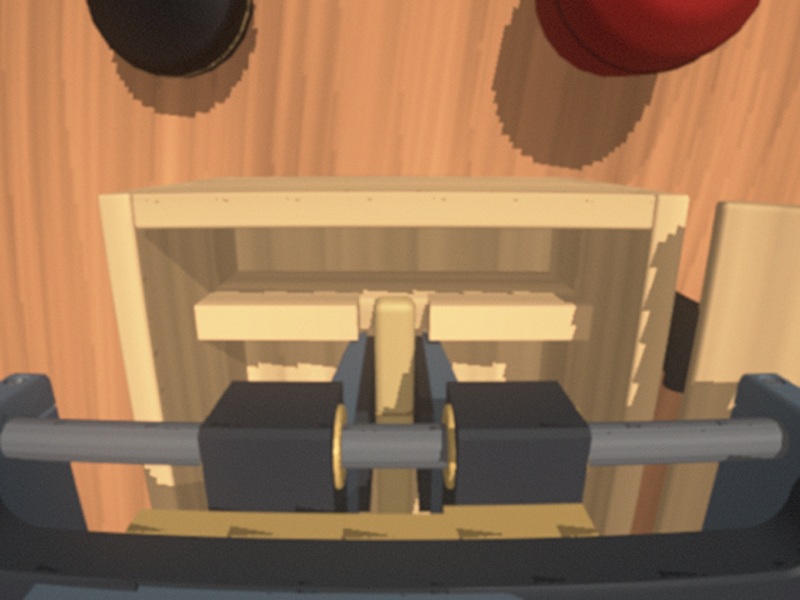

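Request:
arm_command(deltas=[[0.05,[0,0,5],0],[0.05,[0,0,10],0],[0.05,[0,0,15],0],[0.05,[0,0,20],0],[0.05,[0,0,20],0]])

```text
time_s: 14.95
ee_pos: [572.6, 18.3, 74.0]
ee_rot: [84.4, 89.9, 2.0]
force: [0.3, 0.3, -0.4]
gripper_width: 14.0
```

Run:
```python
from h import *
f=grab("side");crop(f,200,120,360,280,"s11")
f=grab("wrist");crop(f,0,0,560,420,"w11")
s=env.state();print(toolyaw(s)[0],s["ee_pos"],s["force"],s["torque"],s["gripper_width"])
```

```text
7.560756462619428 [571.97138437  18.25828061  73.20833821] [-0.90239862  0.04516753  0.01364745] [-0.01793761 -0.08312531 -0.03072317] 13.747032003488343
```

View pics/s11.png

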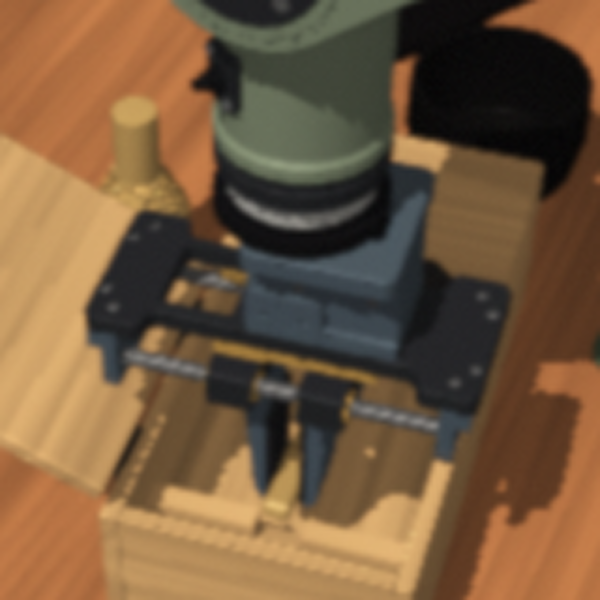

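View pics/w11.png

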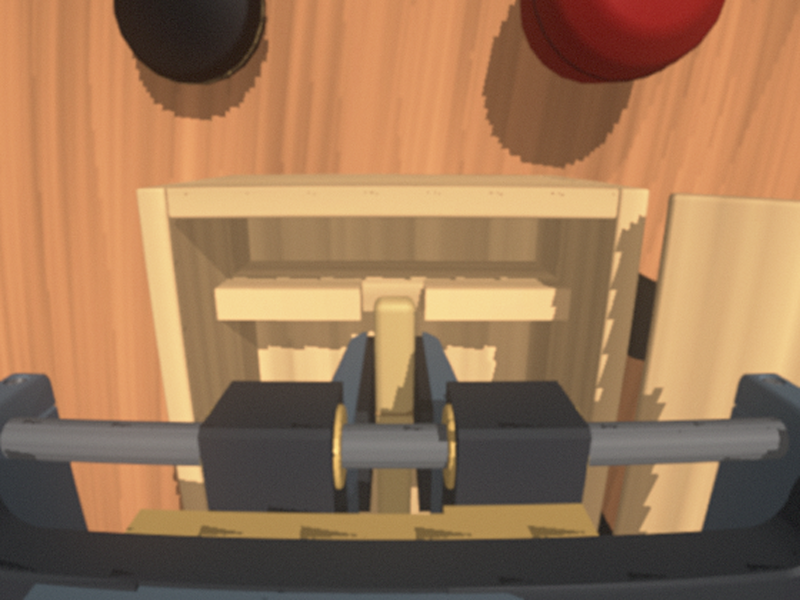

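Request:
arm_command(deltas=[[0.05,[0,0,5],0],[0.05,[0,0,11],0],[0.05,[0,0,17],0],[0.05,[0,0,23],0],[0.05,[0,0,27.5],0],[0.05,[0,0,27.5],0]])

```text
time_s: 15.65
ee_pos: [572.5, 18.3, 101.4]
ee_rot: [84.6, 89.9, 2.2]
force: [-0.7, 0.5, -1.3]
gripper_width: 13.6
```

Run:
```python
from h import *
f=grab("side");crop(f,200,120,360,280,"s12")
f=grab("wrist");crop(f,0,0,560,420,"w12")
s=env.state();print(toolyaw(s)[0],s["ee_pos"],s["force"],s["torque"],s["gripper_width"])
```

```text
7.565107288850256 [571.8862608   18.24843952 100.55650605] [-0.26923113 -0.42797185  0.18051419] [-0.0115024  -0.1184552  -0.01289688] 13.742702199405146
```

View pics/s12.png

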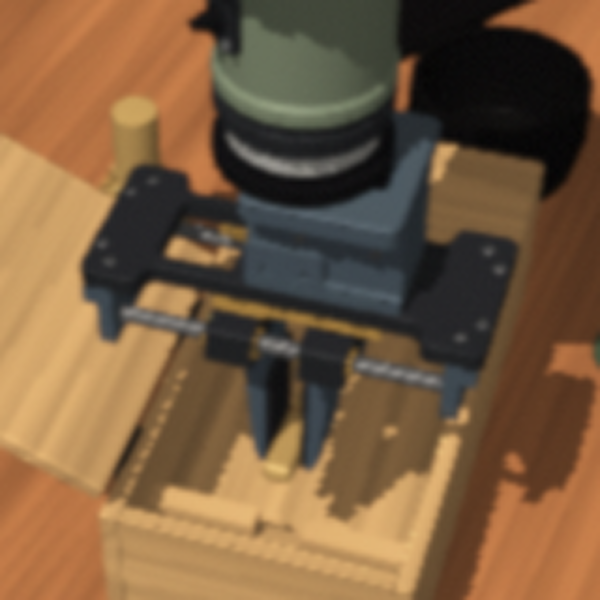

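View pics/w12.png

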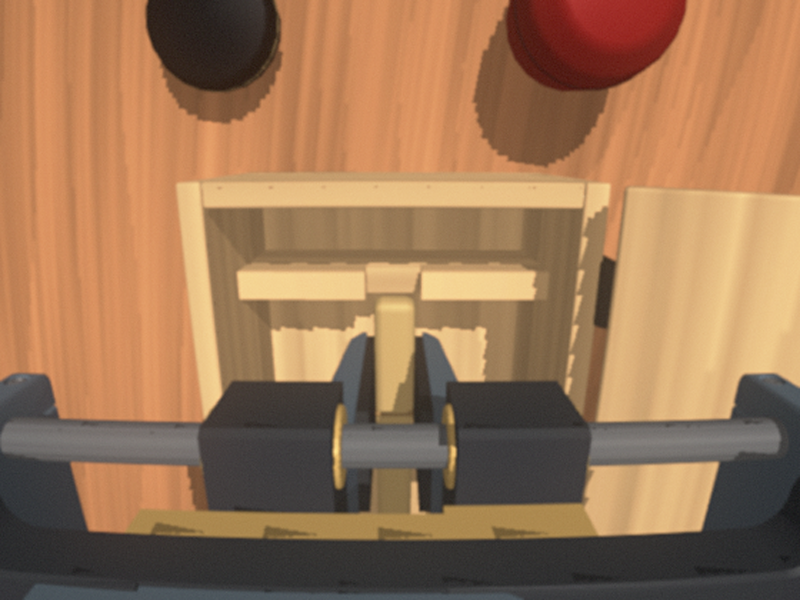

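Request:
arm_command(deltas=[[0.05,[-0.6,4.9,0.8],0],[0.05,[-1.9,14.7,2.5],0],[0.05,[-3.2,24.5,4.1],0],[0.05,[-4.5,34.2,5.8],0],[0.05,[-5.2,39.1,6.6],0],[0.05,[-5.2,39.1,6.6],0]])

```text
time_s: 16.35
ee_pos: [566.7, 58.4, 107.3]
ee_rot: [91.6, 90.0, 9.2]
force: [-0.2, 0.2, -0.8]
gripper_width: 13.1
```

Run:
```python
from h import *
f=grab("side");crop(f,200,120,360,280,"s13")
f=grab("wrist");crop(f,0,0,560,420,"w13")
s=env.state();print(toolyaw(s)[0],s["ee_pos"],s["force"],s["torque"],s["gripper_width"])
```

```text
7.593309040133256 [566.67211457  57.49496918 107.10113524] [ 0.72323069  0.32710089 -0.40988457] [ 0.04861505 -0.06175548  0.00838312] 13.729997421729518
```

View pics/s13.png

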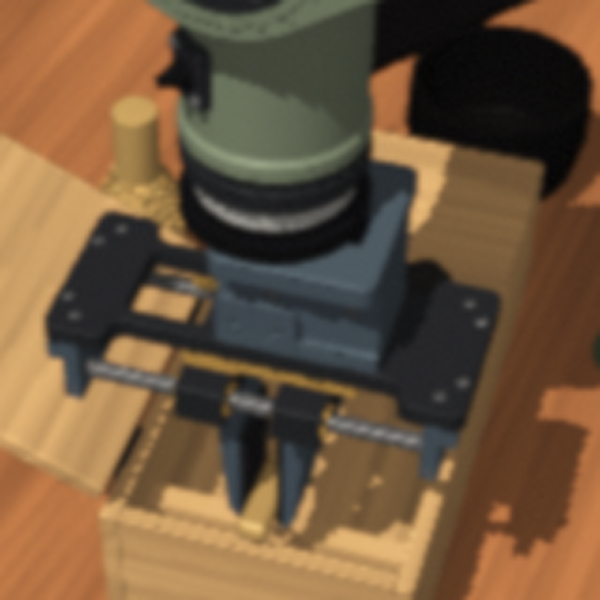

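View pics/w13.png

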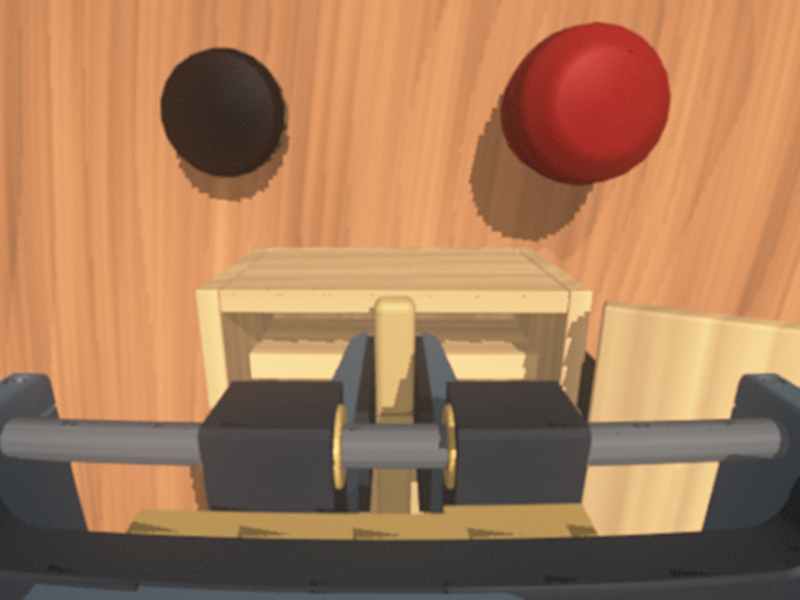

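Request:
arm_command(deltas=[[0.05,[-0.6,4.9,0.8],0],[0.05,[-1.9,14.7,2.5],0],[0.05,[-3.2,24.5,4.1],0],[0.05,[-4.5,34.2,5.8],0],[0.05,[-5.8,44,7.4],0],[0.05,[-7.1,53.8,9.1],0],[0.05,[-8.4,63.6,10.7],0],[0.05,[-9.7,73.4,12.4],0],[0.05,[-11,83,14],0],[0.05,[-12,90,15.2],0],[0.05,[-12,90,15.2],0]])

```text
time_s: 17.55
ee_pos: [554.7, 148.3, 122.5]
ee_rot: [107.5, 90.0, 25.2]
force: [0.4, 0.2, -0.3]
gripper_width: 13.3
```

Run:
```python
from h import *
f=grab("side");crop(f,180,120,380,320,"s14")
f=grab("top");crop(f,190,130,430,310,"t14")
s=env.state();print(toolyaw(s)[0],s["ee_pos"],s["force"],s["torque"],s["gripper_width"])
```

```text
7.584347137605374 [554.6865419  147.35379466 122.25105337] [-0.04267703 -0.11351549 -1.385579  ] [ 0.03432988 -0.11550964 -0.00467339] 13.764862314302947
```

View pics/s14.png

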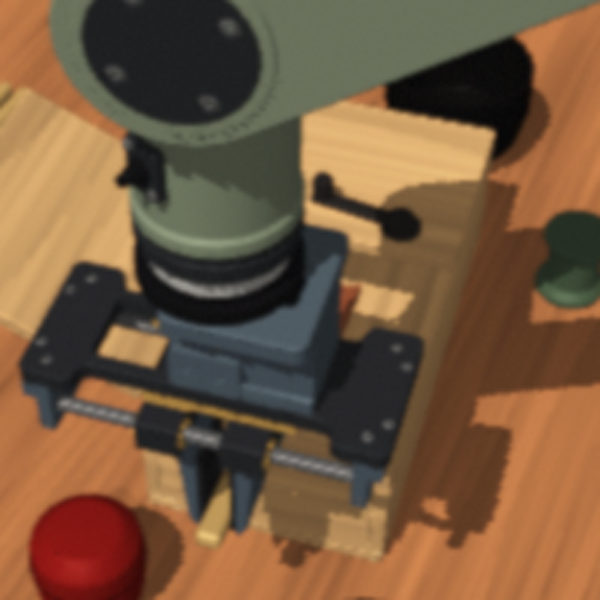

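View pics/t14.png

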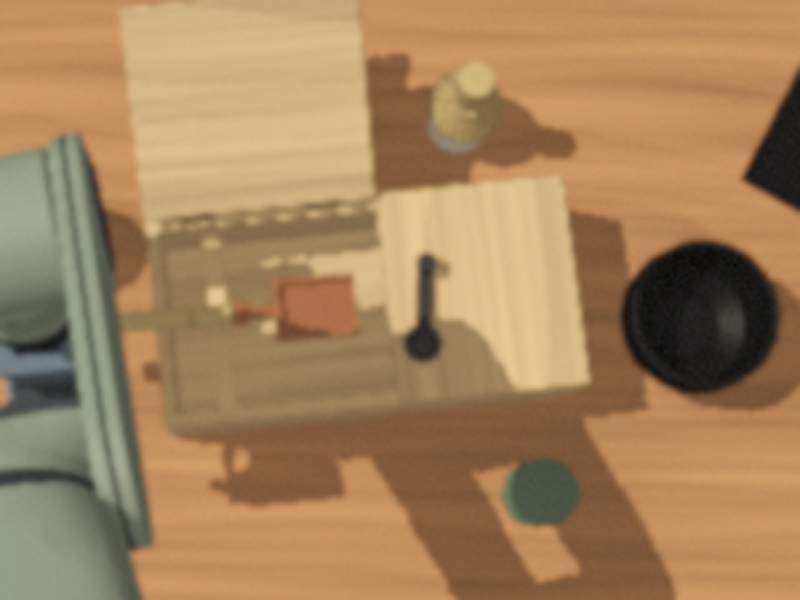

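Request:
arm_command(deltas=[[0.05,[0,0,5],0],[0.05,[0,0,15],0],[0.05,[0,0,25],0],[0.05,[0,0,35],0],[0.05,[0,0,45],0],[0.05,[0,0,55],0],[0.05,[0,0,62],0],[0.05,[0,0,68],0],[0.05,[0,0,70],0],[0.05,[0,0,70],0],[0.05,[0,0,70],0],[0.05,[0,0,70],0],[0.05,[0,0,70],0],[0.05,[0,0,70],0],[0.05,[0,0,70],0]])

```text
time_s: 19.15
ee_pos: [554.7, 147.3, 192.2]
ee_rot: [-59.1, 90.0, -141.5]
force: [0.6, 0.3, 0.2]
gripper_width: 13.7
```

Run:
```python
from h import *
f=grab("side");crop(f,180,100,400,360,"s15")
f2=grab("top");crop(f2,190,130,430,310,"t15")
w=grab("wrist");crop(w,0,0,560,420,"w15")
s=env.state();print(toolyaw(s)[0],s["ee_pos"],s["force"],s["torque"],s["gripper_width"],s["qvel"])
p=np.load("box.npy");c,sn=np.cos(p[2]),np.sin(p[2])
# expected spoon tip
for z in(140,150,160,170):
    print(z,proj(f,[[p[0]+1.8*c-sn*0, p[1]+0*c, z]]),proj(f2,[[p[0]+1.8*c,p[1],z]]))
```

```text
7.563828834299792 [554.70656641 147.33378771 192.24917352] [-0.01918688 -0.2656488  -0.73928738] [ 0.02452471 -0.09965295  0.07380117] 13.670187164254603 [ 0.10486703 -0.06704026 -0.07380425 -0.06407131  0.0028359  -0.08590217]
140 [[290.5931004  189.05084377]] [[300.196049   216.19446263]]
150 [[290.78364468 185.01507836]] [[300.45741898 215.51381062]]
160 [[290.97751935 180.91012376]] [[300.72347246 214.82091358]]
170 [[291.17481444 176.73414267]] [[300.99433602 214.11543924]]
```

View pics/s15.png

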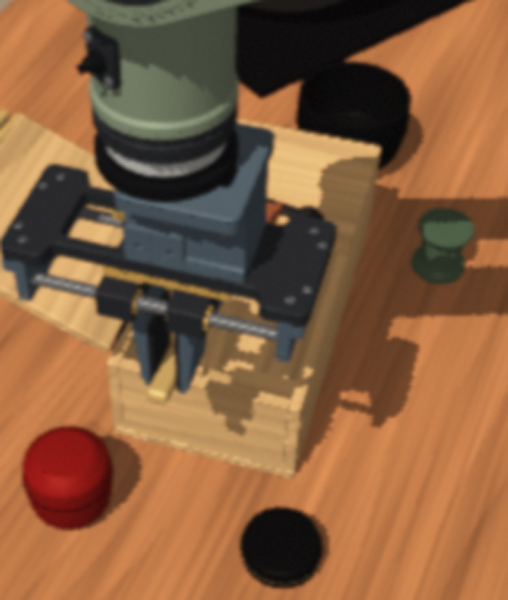

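View pics/t15.png

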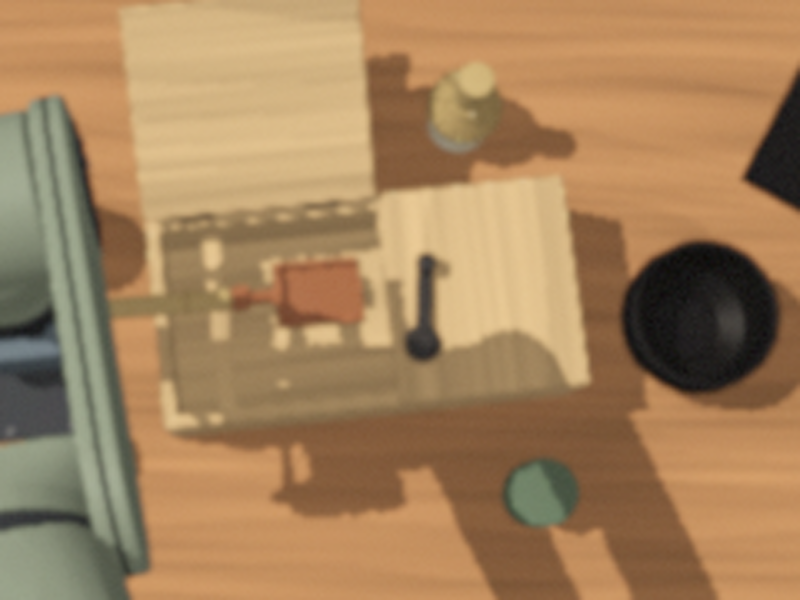

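View pics/w15.png

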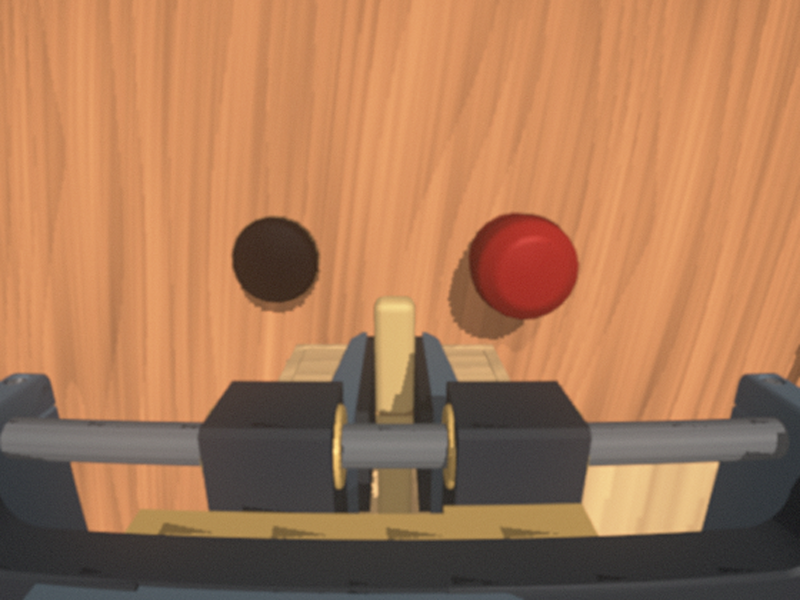

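```bash
python3 -c "
from workcell import env
print(env.job_done())"
```

```text
the job is handed in; nothing more can be done
None
```

The job is handed in at about 19 s of the 67 s allowed. The hand-in gave no verdict, so the results below are my own estimates and camera checks.

**What I did:**
- **Latch:** I swung it to about 1.65 rad. The last top view still shows it clear of the lid.
- **Lid:** I carried it by its tongue to about 2.2 rad and let go. It fell back and was still lying well back in the last pictures, though I did not measure its angle.
- **Spoon:** I gripped the handle at 35 N and lifted it 47.5 mm, keeping its 9.5° tilt with the handle end up. I then slid it out along its own axis and raised it another 70 mm.

**Last checks:**
- **Grip and stillness:** The fingers stopped at 13.7 mm on the 14 mm handle, and the spoon had not shifted in the grip. The arm was still, and the external forces read under 1 N.
- **Height:** I put the blade tip at about 150 mm and the butt higher. This comes from the arm's motion and a rough match in the top view, not a direct height measurement.
- **Contact:** The blade is clear of the fixed board and nothing shows touching the spoon. I saw no sign of it being forced against the wood.
- **Other utensils:** They appear to be where they started.

**Disagreements:**
- **Box position:** The wrist camera placed the box about 2 mm further in x than the top and side cameras did. It did no harm.
- **Lid tongue:** While I gripped it, the tool read an unexplained upward force of about 5 N. It was gone once I released the tongue.

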